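# Close up the dish row and hang its sign

## Robot

A 7-joint arm with a two-finger parallel gripper is mounted at the origin on the work surface. World frame = base frame: x ahead of the robot, y to its left, z up, the work surface at z = 0. Lengths are in m, angles in rad, forces in N, time in s.
With the tool pointing down it reaches from about 0.425 to 1.025 m from the base axis. Payload 9.4 kg.
Tool frame: the origin (TCP) lies midway between the tips of the shut fingers; the grasp point (between the pads) lies 19 mm behind it; z points along the fingers, y is the line along which they close (so a half turn about z gives the same grasp; the last joint's range is limited). The gripper opens to 93 mm and grips with 3 to 60 N. Pads are 15 mm wide; open, the fingers measure 128 mm over their backs; the gripper's body (75 mm by 188 mm) begins 65 mm behind the grasp point.
Start: joints at [1.128, 0.599, -0.003, 1.599, 0.002, 0.943, -0.08], TCP at [0.259, -0.677, 0.219] pointing down, gripper open.
Joint ranges: [-2.57, 2.57], [-0.35, 1.97], [-1.29, 1.29], [0.11, 2.56], [-1.05, 4.19], [0.11, 1.86], [-2.63, 2.63]. Speed limits (rad/s): [2.22, 2.22, 3.01, 3.01, 3.14, 3.14, 3.14].

## Interface

Orientations are given as a unit quaternion [x, y, z, w].
In Python, from bench import arm, vision gives the robot as it stands. The module is installed in compiled form; this text tells all that it offers.
- The arm moves only by the tool drive_tool, never from a script. Its argument "commands" is a list of rows, each an object with "angular": the turn, a rotation vector about the tool's x, y, z each as a share of pi/2 rad, from -1 to 1, a list of three; "xyz": the shift along the tool's x, y, z each as a share of 75 cm, from -1 to 1, a list of three; "hand": the closure, from 0 (fully open) to 1 (shut). In form: [{"angular": [wx, wy, wz], "xyz": [tx, ty, tz], "hand": hand}, ...]. A call has exactly 10 rows; each row shifts and turns the commanded pose from where the row before left it, along the tool's axes as they then stand; what a row does not reach is not made up. A row lasts 1/10 s, in which the tool goes at most 50 mm and 8.59 degrees, less where a joint would pass 70% of its speed; a pose out of reach is approached as far as the arm can. A call with a number of a shift or a turn outside -1 to 1 is refused whole. A call with a gripper value outside its range is refused whole. The fingers move at their own pace and stop on an object; "squeeze" is the grip in N (left out, the last holds). Time passes only in rows, so rows that do not move let the fingers close, or fill a call up. It gives the time, the measured TCP pose, the force, the opening and the grip force at its end, in the units of the state.
- arm.observe(): the state, without advancing time (a new reading comes with each control period).
- vision.snapshot(name): name is "side" or "top"; returns (picture, depth): 384x512x3 uint8, red, green, blue; 384x512 float32, m along the optical axis (not along the pixel's ray), 0 where there is no reading.
- vision.camera_info(name): a dict with "fovy" (degrees; the focal length in pixels is half the picture's height over the tangent of half this angle, whatever the lens; pixels are square), "cx", "cy" (the principal point, pixels), "R" (3x3) and "t" (3): a world point X has camera coordinates R X + t. Camera axes: x right, y down, z forward; pixel columns grow to the right and rows downward; lengths in m; the calibration is good to about 2 mm. A picture is of the moment at which its call begins. camera_info takes no time and is no camera call.
- arm.hand_in(): hands the job in; it is judged then, once.
The state is a dict: "time_s": time; "joint_pos": joint angles; "dq": joint speeds; "tau": joint torques, N m; "ee_pos": TCP position; "tool_rot": TCP orientation; "wrist_force": force on the tool from outside, world axes, zero at the start; "moment": the same for the moment, N m; "grip_width": finger opening in m; "grasp_force": force on a finger pad.
Only numpy, scipy, OpenCV 4.12 (cv2) and the standard library are available. Lean on these libraries where they do the work, as an engineer would, in place of code of your own. Each camera call takes 0.05 s, during which the arm holds its last target. There are 200 camera calls.

## Task

On the display tray, slide the metal divider along its rails until it stands up against the white oven dish, without pushing the dish along. Then hang the tent-shaped sign astride the middle of the divider's top bar, so that it hangs upright and free, and let go. Leave the jar, bowl and mug where they are.

Things in the scene. Friction and masses are not known exactly. Their poses are not given: they have to be found in the camera images.
- tray: Grey display tray fixed to the table, 190 (x) x 420 (y) mm, floor 12 mm above the table. Origin: centre of its underside. Two aluminium guide rails run along its y at x = -85 and +85 mm (14 mm wide, tops 26 mm above the table); low end walls (28 mm above the table) close the y ends.
- divider (a joint): The divider: an aluminium panel under a steel hoop, a carriage that slides along the tray's y on both rails and stays where it is left (friction about 2 N). Value in m, 0 to 0.30, growing towards the tray's +y, where the dish stands; at 0 its middle plane is at y = -150 mm in the tray's frame. 196 mm wide over the shoes on the rails; 181 mm high above the table.
- divider_bar (a point): Middle of the divider's level round top bar, on its axis, 175 mm above the table. The bar is 12 mm in diameter and 156 mm long, carried by an upright 9 mm rod at each end; open between bar and panel. Axes parallel to the tray's: x along the bar, y the sliding direction, z up.
- divider_face (a point): Point on the face of the divider's panel that looks to the dish (+y), mid-width, 42 mm above the table. The panel is 6 mm thick, 152 mm wide (x), its top edge 86 mm above the table. Axes parallel to the tray's.
- dish: Loose white ceramic oven dish standing on the tray floor between the rails, open on top, 120 (x) x 130 (y) x 58 mm high, walls 7 mm, about 0.9 kg. Origin: centre of its underside; axes nearly parallel to the tray's.
- dish_end (a point): Centre of the dish's outer end face that looks to the divider (its -y end), 30 mm above the dish's underside.
- sign: Loose blank tent-shaped sign, 0.12 kg, standing on the table on one side of the tray. Origin: midway between the lower edges of its sheets, at their height; x along the ridge. 90 mm long, 64 mm wide at the foot. Flat cap 28 mm wide, top at 94 mm. On the cap, along x, a black grip rib: 70 mm long, 10 mm thick, from 94 to 129 mm high.
- sign_ridge (a point): Middle of the underside of the sign's cap, 89 mm above the sign's origin; it is 6 mm above the bar's axis when the sign hangs on the bar. The gap between the 4 mm sheets is 20 mm wide just under the cap and widens to 56 mm at the foot. Axes as the sign's.
- jar: Bystander: glass jar, 86 mm in diameter, about 130 mm high, on the table on the other side of the tray from the sign. Origin: centre of its underside.
- bowl: Bystander: glass bowl, 130 mm in diameter, 60 mm high, beside the tray's +y end. Origin: centre of its underside.
- mug: Bystander: terracotta mug, 80 mm in diameter, 90 mm high with a handle, beside the tray's -y end. Origin: centre of its underside.
Things that resemble listed ones, but are neither listed nor needed, are in the scene too. What is shaped like the sign but blue is not meant.

How it is judged:
On the way, in this order (a step that is already met when the one before it is completed fails the run):
1. the divider stands up against the dish, within 7 mm (y of dish_end in the frame of divider_face between -0.006 and 0.007 m), for 0.2 s.
2. the sign sits astride the bar of the divider (x of sign_ridge in the frame of divider_bar between -0.03 and 0.03 m and y of sign_ridge in the frame of divider_bar between -0.012 and 0.012 m and z of sign_ridge in the frame of divider_bar between 0.001 and 0.012 m and angle between sign's own z axis and vertical below 0.2 rad and angle between the x axis of sign and the x axis of divider_bar, either way round below 0.2 rad), for 0.2 s.
At the end, for the whole second after the job is handed in: The divider's panel stands within 7 mm of the dish's end face. The sign hangs astride the bar with its cap resting on it: within 30 mm of the bar's middle along it and 12 mm across it, upright and along the bar within 0.2 rad, and at rest (all of step 1 and all of step 2 and linear speed of sign below 0.03 m/s and angular speed of sign below 0.3 rad/s and velocity of joint divider between -0.01 and 0.01 m/s); the robot touches nothing.
It fails at once if the dish is pushed along by more than 15 mm (distance of dish from where it was at the start of the episode above 0.015 m).
It fails at once if the jar, bowl or mug is moved by more than 30 mm (distance of any of jar, bowl, mug from where it was at the start of the episode above 0.03 m).
It also fails if it takes over 59 s, if anything falls off the work surface, if the arm or the gripper's body presses on something with over 40 N, if the wrist force passes 120 N, or if a joint passes its speed limit or range.

## Working session

There is one attempt and no reset: what is moved stays moved. The work goes in short steps, Python scripts to look and compute and a tool call to move; the robot and the scene stay as the last step left them, time stands still between calls to the robot, and variables do not carry over. Pictures are saved under pics/ and viewed, at most 10 in all, crops included, and the job is handed in when it is done.

Besides the shell and the picture viewer there is one more tool, called after "Call:" as name(argument=value, ...) on one line, values as JSON. drive_tool: Moves the arm, as the interface text tells. Shift numbers are shares of 75 cm and turn numbers shares of pi/2 rad, none past 1 either way. Its arguments: {"type":"object","properties":{"commands":{"type":"array","items":{"type":"object","properties":{"angular":{"type":"array","items":{"type":"number"}},"xyz":{"type":"array","items":{"type":"number"}},"hand":{"type":"number"}}}},"squeeze":{"type":"number"}},"required":["commands"]}

```bash
mkdir -p pics
cat > h.py <<'E'
import numpy as np, cv2
from bench import arm, vision
def snap(n,tag):
    p,d=vision.snapshot(n); np.savez(f'{tag}.npz',p=p,d=d); return p,d
def cloud(n,d):
    c=vision.camera_info(n); f=d.shape[0]/2/np.tan(np.radians(c['fovy'])/2)
    v,u=np.indices(d.shape); P=np.stack([(u-c['cx'])/f*d,(v-c['cy'])/f*d,d],-1)
    return (P-np.array(c['t']))@np.array(c['R'])
E
python3 - <<'E'
from h import *
for n in('top','side'):
    p,d=snap(n,n+'0'); W=cloud(n,d); np.save(n+'W0.npy',W)
    cv2.imwrite(f'pics/{n}0.png',cv2.resize(p[...,::-1],(800,600)))
    print(vision.camera_info(n))
print(arm.observe())
E
```

```text
{'fovy': 42.55850248849648, 'cx': 258.3938197187106, 'cy': 192.36485927303838, 'R': array([[ 0.02132666, -0.99964604,  0.01590501],
       [-0.99790968, -0.02225493, -0.06067108],
       [ 0.06100357, -0.01457785, -0.99803109]]), 't': array([0.01468416, 0.52050315, 1.53023461])}
{'fovy': 43.04127385909556, 'cx': 260.4764515150375, 'cy': 183.76884506974852, 'R': array([[-0.93825911, -0.34556521, -0.01595384],
       [-0.2225648 ,  0.63831598, -0.73689729],
       [ 0.26482966, -0.68784984, -0.67581643]]), 't': array([0.50401063, 0.20117727, 1.50915401])}
{'time_s': 0.1, 'joint_pos': array([ 1.1282929 ,  0.60009043, -0.00253113,  1.59999925,  0.00183803,
        0.94289053, -0.07977353]), 'dq': array([-0.00081281, -0.00017726,  0.00268558, -0.00219284, -0.00092162,
       -0.00020912,  0.00046729]), 'tau': array([ 4.53623448e-03, -7.66554952e+01,  1.50184348e+00, -2.52937639e+01,
       -5.22666564e-02,  1.36023149e-02,  6.23081542e-05]), 'ee_pos': array([ 0.25915859, -0.67666224,  0.21783186]), 'tool_rot': array([ 9.83310987e-01,  1.81931370e-01, -2.07209163e-04, -6.61545338e-04]), 'wrist_force': array([ 0.20984678,  0.30379525, -0.6062042 ]), 'moment': array([-0.05011633,  0.04915972,  0.00898563]), 'grasp_force': 0.0, 'grip_width': 0.09316277349768506}
```

View pics/top0.png

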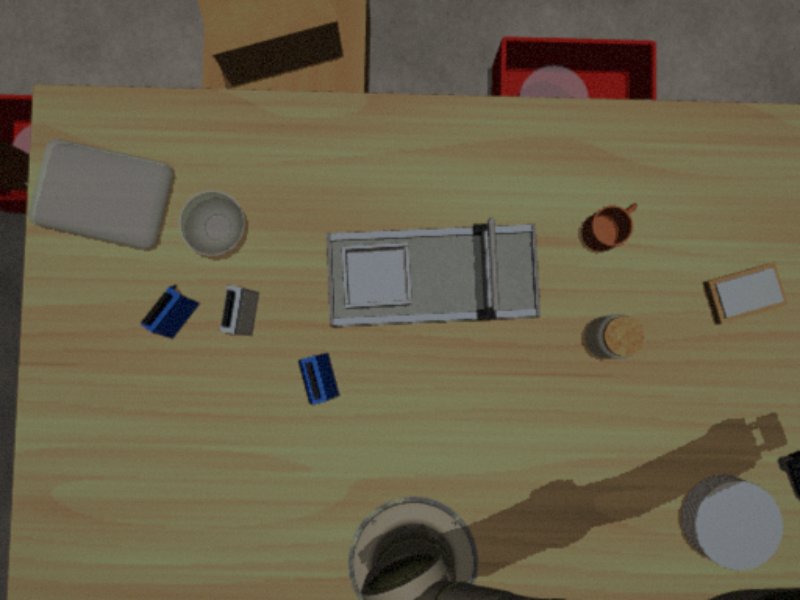

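View pics/side0.png

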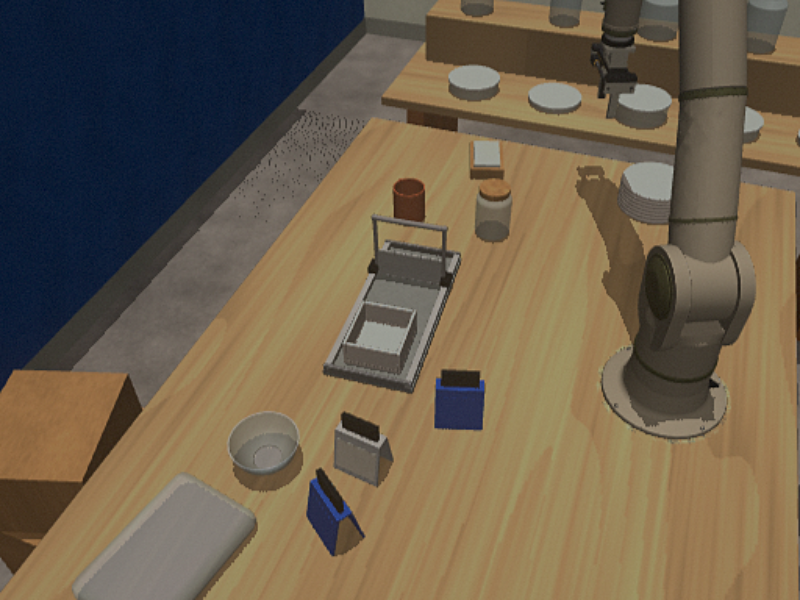

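The top view shows three tent shapes: white/grey at (240,310), blue at (170,312) and blue at (319,379). The white one (side view (362,448)) is the sign. The dish is at (377,276), the divider bar at (490,268), the jar at (620,337), the bowl at (213,224) and the mug at (607,228). The tray's +y end points roughly to world +y.

Run:
```python
from h import *
p=np.load('top0.npz')['p']; s=np.load('side0.npz')['p']
a=cv2.resize(p[175:222,130:180],(400,376),interpolation=cv2.INTER_CUBIC); b=cv2.resize(s[255:315,205:257],(326,376),interpolation=cv2.INTER_CUBIC)
cv2.imwrite('pics/crop1.png',np.clip(np.hstack([a,b])[...,::-1]*1.5,0,255).astype('uint8'))
W=np.load('topW0.npy'); S=np.load('sideW0.npy')
def rect(name,P):
    r=cv2.minAreaRect((P[:,:2]*1000).astype(np.float32)); print(name,len(P),np.round(r,1).tolist() if 0 else r,'z',np.round(np.percentile(P[:,2],[5,50,95]),4),'mean',P.mean(0).round(4))
def sel(W,x0,x1,y0,y1,z0,z1):
    m=(W[...,0]>x0)&(W[...,0]<x1)&(W[...,1]>y0)&(W[...,1]<y1)&(W[...,2]>z0)&(W[...,2]<z1); return W[m]
for n,w in(('top',W),('side',S)):
    def at(u,v): return w[int(v*.64),int(u*.64)].round(3)
    pts=dict(top=dict(sign=(233,310),bar=(490,268),dish=(377,276),trayc=(440,275),jar=(622,336),tl=(332,236)),side=dict(sign=(360,425),bar=(410,224),dish=(380,340),tray=(400,300),jar=(494,188)))[n]
    print(n,{k:at(*q).tolist() for k,q in pts.items()})
c=W[int(310*.64),int(236*.64)]
for n,w in(('top',W),('side',S)):
    rect(n+' sign all',sel(w,c[0]-.08,c[0]+.08,c[1]-.05,c[1]+.08,.02,.15))
    rect(n+' rib',sel(w,c[0]-.08,c[0]+.08,c[1]-.05,c[1]+.08,.105,.14))
    b=W[int(268*.64),int(490*.64)]
    rect(n+' bar',sel(w,b[0]-.12,b[0]+.12,b[1]-.04,b[1]+.04,.165,.2))
    d=W[int(276*.64),int(377*.64)]
    rect(n+' dishrim',sel(w,d[0]-.09,d[0]+.09,d[1]-.09,d[1]+.09,.055,.08))
    rect(n+' tray',sel(w,d[0]-.13,d[0]+.13,d[1]-.4,d[1]+.13,.008,.035))
```

```text
top {'sign': [0.491, 0.351, 0.093], 'bar': [0.592, -0.145, 0.01], 'dish': [0.57, 0.082, 0.018], 'trayc': [0.574, -0.044, 0.011], 'jar': [0.456, -0.38, 0.13], 'tl': [0.647, 0.174, 0.02]}
side {'sign': [0.488, 0.365, 0.121], 'bar': [0.575, -0.124, 0.177], 'dish': [0.569, 0.078, 0.022], 'tray': [0.576, -0.06, 0.008], 'jar': [0.454, -0.373, 0.132]}
top sign all 566 ((491.09716796875, 348.5940246582031), (45.558231353759766, 89.68988037109375), 82.79987335205078) z [0.027  0.0881 0.1283] mean [0.4902 0.3448 0.0812]
top rib 120 ((491.71466064453125, 356.18701171875), (11.54170036315918, 68.72349548339844), 83.33417510986328) z [0.1092 0.1256 0.132 ] mean [0.4914 0.355  0.1238]
top bar 250 ((579.8515625, -131.6569061279297), (164.71734619140625, 12.393880844116211), 3.874295473098755) z [0.1734 0.1789 0.1841] mean [ 0.5791 -0.1313  0.1788]
top dishrim 395 ((566.9298095703125, 81.67845153808594), (120.84465789794922, 130.11209106445312), 4.6629204750061035) z [0.061  0.0679 0.0741] mean [0.5682 0.0835 0.0677]
top tray 6164 ((574.2146606445312, -56.084503173828125), (248.74728393554688, 515.7
[... 237 characters left out ...]
[0.4872 0.3734 0.0767]
side rib 208 ((490.07135009765625, 361.4583435058594), (13.16736888885498, 72.14134216308594), 81.94657135009766) z [0.107  0.1237 0.1325] mean [0.4879 0.3636 0.1217]
side bar 181 ((577.2188720703125, -123.38385009765625), (165.5587615966797, 22.5162353515625), 4.0764923095703125) z [0.171  0.1792 0.1847] mean [ 0.5754 -0.1247  0.1787]
side dishrim 525 ((563.7153930664062, 86.06328582763672), (121.41934204101562, 140.066650390625), 4.427048683166504) z [0.0562 0.0675 0.0737] mean [0.5631 0.0912 0.066 ]
side tray 3540 ((574.2813110351562, -51.28688049316406), (234.91867065429688, 496.455322265625), 2.5316872596740723) z [0.01   0.0188 0.0317] mean [0.5617 0.0039 0.0197]
```

View pics/crop1.png

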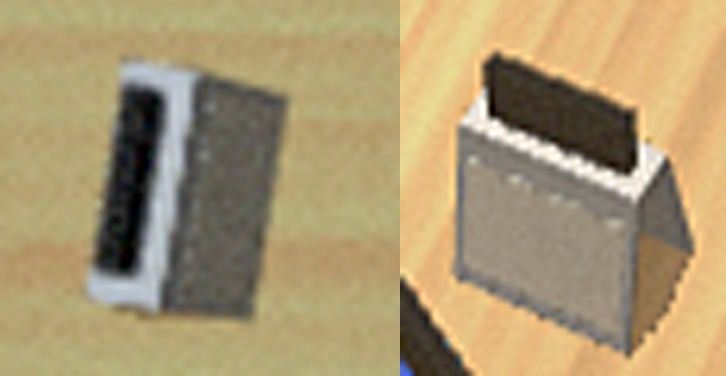

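The enlarged crop confirms it: a white cap with a black rib, greyish-white sheets, and upright. Next I refine the poses.

```bash
cat >> h.py <<'E'
def sel(W,x0,x1,y0,y1,z0,z1):
    m=(W[...,0]>x0)&(W[...,0]<x1)&(W[...,1]>y0)&(W[...,1]<y1)&(W[...,2]>z0)&(W[...,2]<z1); return W[m]
def line(name,P):
    P=P.copy(); med=np.median(P,0); l=cv2.fitLine(P[:,:2].astype(np.float32),cv2.DIST_HUBER,0,.01,.01).ravel()
    l=l*(np.sign(l[0]) if abs(l[0])>abs(l[1]) else np.sign(l[1])); q=(P[:,:2]-l[2:])@l[:2]
    mid=l[2:]+l[:2]*(np.percentile(q,1)+np.percentile(q,99))/2
    print(name,len(P),'mid',mid.round(4),'ang',np.degrees(np.arctan2(l[1],l[0])).round(2),'len',np.ptp(q).round(3),'z',med[2].round(4)); return mid,l
E
python3 - <<'E'
from h import *
for n in('top','side'):
    W=np.load(n+'W0.npy')
    line(n+' rib',sel(W,.43,.55,.32,.40,.118 if n=='top' else .1,.14))
    line(n+' bar',sel(W,.46,.70,-.18,-.08,.17,.2))
    line(n+' rail-',sel(W,.46,.51,-.08,.13,.02,.035)); line(n+' rail+',sel(W,.63,.68,-.08,.13,.02,.035))
    R=sel(W,.48,.66,0,.17,.06,.085)
    line(n+' dish-y',R[R[:,1]<.027]);line(n+' dish+y',R[R[:,1]>.14])
    line(n+' panel top',sel(W,.49,.68,-.18,-.09,.075,.1))
E
```

```text
top rib 98 mid [0.4915 0.3552] ang -6.97 len 0.069 z 0.1265
top bar 249 mid [ 0.5795 -0.1313] ang 3.8 len 0.165 z 0.1789
top rail- 294 mid [-0.4838 -0.0388] ang 93.78 len 0.209 z 0.025
top rail+ 289 mid [-0.6521 -0.0631] ang 93.81 len 0.208 z 0.0251
top dish-y 93 mid [0.5701 0.0208] ang 3.08 len 0.118 z 0.0677
top dish+y 76 mid [0.5693 0.1438] ang 2.87 len 0.113 z 0.068
top panel top 119 mid [ 0.5796 -0.1313] ang 4.12 len 0.16 z 0.0846
side rib 234 mid [0.4902 0.3643] ang -8.19 len 0.072 z 0.1213
side bar 175 mid [ 0.5769 -0.1243] ang 4.03 len 0.166 z 0.1794
side rail- 244 mid [-0.4831 -0.016 ] ang 92.43 len 0.21 z 0.0266
side rail+ 187 mid [-0.6498 -0.0594] ang 93.72 len 0.209 z 0.0271
side dish-y 60 mid [0.5632 0.024 ] ang 2.69 len 0.119 z 0.0685
side dish+y 145 mid [0.559  0.1493] ang 4.8 len 0.12 z 0.0685
side panel top 175 mid [ 0.5773 -0.1259] ang 3.38 len 0.165 z 0.0835
```

Call:
drive_tool(commands=[{"angular": [0, 0, 0.0953], "xyz": [0, 0, -0.0333], "hand": 0}, {"angular": [0, 0, 0.0953], "xyz": [0, 0, -0.0333], "hand": 0}, {"angular": [0, 0, 0], "xyz": [0.0296, -0.0436, 0], "hand": 0.2}, {"angular": [0, 0, 0], "xyz": [0.0296, -0.0436, 0], "hand": 0.2}, {"angular": [0, 0, 0], "xyz": [0.0296, -0.0436, 0], "hand": 0.2}, {"angular": [0, 0, 0], "xyz": [0.0296, -0.0436, 0], "hand": 0.2}, {"angular": [0, 0, 0], "xyz": [0.0296, -0.0436, 0], "hand": 0.2}, {"angular": [0, 0, 0], "xyz": [0.0296, -0.0436, 0], "hand": 0.2}, {"angular": [0, 0, 0], "xyz": [0.0296, -0.0436, 0], "hand": 0.2}, {"angular": [0, 0, 0], "xyz": [0.0296, -0.0436, 0], "hand": 0.2}])

```text
time_s: 1.1
ee_pos: [0.4196, -0.4026, 0.2683]
tool_rot: [0.999, 0.033, -0.0, -0.0]
wrist_force: [0.8, -0.1, 0.5]
grip_width: 0.0744
grasp_force: 0.0
```

Call:
drive_tool(commands=[{"angular": [0, 0, 0], "xyz": [0.0296, -0.0436, 0], "hand": 0.2}, {"angular": [0, 0, 0], "xyz": [0.0296, -0.0436, 0], "hand": 0.2}, {"angular": [0, 0, 0], "xyz": [0.0296, -0.0436, 0], "hand": 0.2}, {"angular": [0, 0, 0], "xyz": [0.0296, -0.0436, 0], "hand": 0.2}, {"angular": [0, 0, 0], "xyz": [0.0296, -0.0436, 0], "hand": 0.2}, {"angular": [0, 0, 0], "xyz": [0.0296, -0.0436, 0], "hand": 0.2}, {"angular": [0, 0, 0], "xyz": [0.0296, -0.0436, 0], "hand": 0.2}, {"angular": [0, 0, 0], "xyz": [0.0296, -0.0436, 0], "hand": 0.2}, {"angular": [0, 0, 0], "xyz": [0, 0, 0], "hand": 0.2}, {"angular": [0, 0, 0], "xyz": [0, 0, 0], "hand": 0.2}])

```text
time_s: 2.1
ee_pos: [0.579, -0.1305, 0.2681]
tool_rot: [0.999, 0.034, -0.0, -0.0]
wrist_force: [-0.5, -0.4, 0.1]
grip_width: 0.0741
grasp_force: 0.0
```

Call:
drive_tool(commands=[{"angular": [0, 0, 0], "xyz": [0, 0, 0.0367], "hand": 0.2}, {"angular": [0, 0, 0], "xyz": [0, 0, 0.0367], "hand": 0.2}, {"angular": [0, 0, 0], "xyz": [0, 0, 0.0367], "hand": 0.2}, {"angular": [0, 0, 0], "xyz": [0, 0, 0.0367], "hand": 0.2}, {"angular": [0, 0, 0], "xyz": [0, 0, 0], "hand": 0.2}, {"angular": [0, 0, 0], "xyz": [0, 0, 0], "hand": 1}, {"angular": [0, 0, 0], "xyz": [0, 0, 0], "hand": 1}, {"angular": [0, 0, 0], "xyz": [0, 0, 0], "hand": 1}, {"angular": [0, 0, 0], "xyz": [0, 0, 0], "hand": 1}, {"angular": [0, 0, 0], "xyz": [0, 0, 0], "hand": 1}], squeeze=10)

```text
time_s: 3.1
ee_pos: [0.5793, -0.1314, 0.1592]
tool_rot: [0.999, 0.033, 0.001, 0.0]
wrist_force: [-0.8, -0.3, -0.3]
grip_width: 0.0391
grasp_force: 0.0
```

Call:
drive_tool(commands=[{"angular": [0, 0, 0], "xyz": [0, 0, 0], "hand": 1}, {"angular": [0, 0, 0], "xyz": [0, 0, 0], "hand": 1}, {"angular": [0, 0, 0], "xyz": [0, 0, 0], "hand": 1}, {"angular": [0, 0, 0], "xyz": [0, 0, 0], "hand": 1}, {"angular": [0, 0, 0], "xyz": [0, 0, 0], "hand": 1}, {"angular": [0, 0, 0], "xyz": [0, -0.01, 0], "hand": 1}, {"angular": [0, 0, 0], "xyz": [0, -0.01, 0], "hand": 1}, {"angular": [0, 0, 0], "xyz": [0, 0, 0], "hand": 1}, {"angular": [0, 0, 0], "xyz": [0, 0, 0], "hand": 1}, {"angular": [0, 0, 0], "xyz": [0, 0, 0], "hand": 1}])

```text
time_s: 4.1
ee_pos: [0.578, -0.1158, 0.1584]
tool_rot: [0.999, 0.034, -0.0, -0.0]
wrist_force: [-0.6, 2.5, 1.3]
grip_width: 0.0117
grasp_force: 10.0
```

Call:
drive_tool(commands=[{"angular": [0, 0, 0], "xyz": [0, -0.0203, 0], "hand": 1}, {"angular": [0, 0, 0], "xyz": [0, -0.0203, 0], "hand": 1}, {"angular": [0, 0, 0], "xyz": [0, -0.0203, 0], "hand": 1}, {"angular": [0, 0, 0], "xyz": [0, -0.0203, 0], "hand": 1}, {"angular": [0, 0, 0], "xyz": [0, -0.0203, 0], "hand": 1}, {"angular": [0, 0, 0], "xyz": [0, -0.0203, 0], "hand": 1}, {"angular": [0, 0, 0], "xyz": [0, -0.0203, 0], "hand": 1}, {"angular": [0, 0, 0], "xyz": [0, -0.0203, 0], "hand": 1}, {"angular": [0, 0, 0], "xyz": [0, 0, 0], "hand": 1}, {"angular": [0, 0, 0], "xyz": [0, 0, 0], "hand": 1}])

```text
time_s: 5.1
ee_pos: [0.5697, 0.0064, 0.1584]
tool_rot: [0.999, 0.034, -0.0, -0.0]
wrist_force: [0.0, 1.2, 1.3]
grip_width: 0.0115
grasp_force: 10.0
```

Run:
```python
from h import *
for n in('side',):
    p,d=snap(n,n+'1'); W=cloud(n,d)
    R=sel(W,.48,.66,-.02,.17,.06,.085)
    line(n+' dish+y',R[R[:,1]>.14])
    line(n+' dish-y',R[(R[:,1]>.005)&(R[:,1]<.04)&(R[:,2]<.072)])
    line(n+' panel top',sel(W,.49,.68,-.03,.02,.078,.1))
    c=p[150:270,190:310]; cv2.imwrite('pics/side1.png',cv2.resize(c[...,::-1],(600,600),interpolation=cv2.INTER_CUBIC))
```

```text
side dish+y 144 mid [0.5589 0.1499] ang 3.96 len 0.119 z 0.0687
side dish-y 223 mid [0.5704 0.0198] ang 0.11 len 0.162 z 0.0669
side panel top 157 mid [0.569  0.0097] ang 3.87 len 0.159 z 0.0843
```

View pics/side1.png

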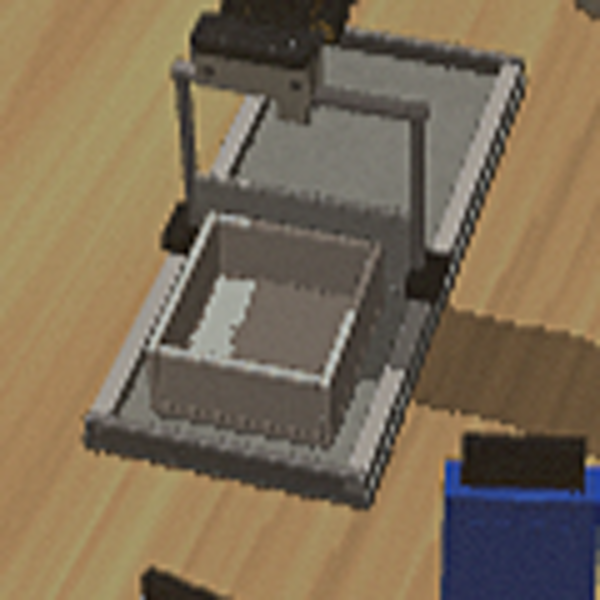

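The side view shows the fingers on the bar at (290,80), the panel's top edge at (300,200) and the dish's rear rim at (300,230). A small gap of about 7 mm remains. I creep forward and watch the force.

Call:
drive_tool(commands=[{"angular": [0, 0, 0], "xyz": [0, -0.002, 0], "hand": 1}, {"angular": [0, 0, 0], "xyz": [0, -0.002, 0], "hand": 1}, {"angular": [0, 0, 0], "xyz": [0, -0.001, 0], "hand": 1}, {"angular": [0, 0, 0], "xyz": [0, -0.001, 0], "hand": 1}, {"angular": [0, 0, 0], "xyz": [0, -0.001, 0], "hand": 1}, {"angular": [0, 0, 0], "xyz": [0, -0.001, 0], "hand": 1}, {"angular": [0, 0, 0], "xyz": [0, 0, 0], "hand": 1}, {"angular": [0, 0, 0], "xyz": [0, 0, 0], "hand": 1}, {"angular": [0, 0, 0], "xyz": [0, 0, 0], "hand": 1}, {"angular": [0, 0, 0], "xyz": [0, 0, 0], "hand": 1}])

```text
time_s: 6.15
ee_pos: [0.5694, 0.0112, 0.1584]
tool_rot: [0.999, 0.033, -0.0, -0.0]
wrist_force: [-0.8, -1.9, 0.9]
grip_width: 0.0118
grasp_force: 10.0
```

Call:
drive_tool(commands=[{"angular": [0, 0, 0], "xyz": [0, -0.001, 0], "hand": 1}, {"angular": [0, 0, 0], "xyz": [0, -0.001, 0], "hand": 1}, {"angular": [0, 0, 0], "xyz": [0, -0.001, 0], "hand": 1}, {"angular": [0, 0, 0], "xyz": [0, 0, 0], "hand": 1}, {"angular": [0, 0, 0], "xyz": [0, 0, 0], "hand": 1}, {"angular": [0, 0, 0], "xyz": [0, 0, 0], "hand": 1}, {"angular": [0, 0, 0], "xyz": [0, 0, 0], "hand": 1}, {"angular": [0, 0, 0], "xyz": [0, 0, 0], "hand": 1}, {"angular": [0, 0, 0], "xyz": [0, 0, 0], "hand": 1}, {"angular": [0, 0, 0], "xyz": [0, 0, 0], "hand": 1}])

```text
time_s: 7.15
ee_pos: [0.5693, 0.0135, 0.1584]
tool_rot: [0.999, 0.033, -0.0, -0.0]
wrist_force: [-1.9, -0.1, 1.0]
grip_width: 0.0116
grasp_force: 10.0
```

Run:
```python
from h import *
for n in('side','top'):
    p,d=snap(n,n+'2'); W=cloud(n,d); W0=np.load(n+'W0.npy')
    for t,w in(('before',W0),('now',W)):
        R=sel(w,.48,.66,-.02,.17,.055,.085); line(n+t+' dish+y',R[R[:,1]>.14])
    line(n+' panel top',sel(W,.49,.68,-.03,.03,.078,.1))
```

```text
sidebefore dish+y 190 mid [0.5589 0.1497] ang 5.55 len 0.121 z 0.0661
sidenow dish+y 192 mid [0.5585 0.1498] ang 4.18 len 0.121 z 0.0659
side panel top 162 mid [0.5702 0.0167] ang 3.75 len 0.158 z 0.0847
topbefore dish+y 79 mid [0.5694 0.1437] ang 2.67 len 0.113 z 0.0679
topnow dish+y 79 mid [0.5699 0.1438] ang 2.79 len 0.1 z 0.0673
  return _methods._mean(a, axis=axis, dtype=dtype,
  ret = um.true_divide(
Traceback (most recent call last):
  File "h.py", line 12, in line
    P=P.copy(); med=np.median(P,0); l=cv2.fitLine(P[:,:2].astype(np.float32),cv2.DIST_HUBER,0,.01,.01).ravel()
                                      ~~~~~~~~~~~^^^^^^^^^^^^^^^^^^^^^^^^^^^^^^^^^^^^^^^^^^^^^^^^^^^^^
cv2.error: OpenCV(4.12.0) /io/opencv/modules/imgproc/src/linefit.cpp:50: error: (-215:Assertion failed) count > 0 in function 'fitLine2D_wods'
```

Call:
drive_tool(commands=[{"angular": [0, 0, 0], "xyz": [0, -0.001, 0], "hand": 1}, {"angular": [0, 0, 0], "xyz": [0, -0.001, 0], "hand": 1}, {"angular": [0, 0, 0], "xyz": [0, -0.001, 0], "hand": 1}, {"angular": [0, 0, 0], "xyz": [0, 0, 0], "hand": 1}, {"angular": [0, 0, 0], "xyz": [0, 0, 0], "hand": 1}, {"angular": [0, 0, 0], "xyz": [0, 0, 0], "hand": 1}, {"angular": [0, 0, 0], "xyz": [0, 0, 0], "hand": 1}, {"angular": [0, 0, 0], "xyz": [0, 0, 0], "hand": 1}, {"angular": [0, 0, 0], "xyz": [0, 0, 0], "hand": 1}, {"angular": [0, 0, 0], "xyz": [0, 0, 0], "hand": 1}])

```text
time_s: 8.25
ee_pos: [0.5692, 0.0156, 0.1584]
tool_rot: [0.999, 0.033, -0.0, -0.0]
wrist_force: [-1.9, -2.1, 0.5]
grip_width: 0.0114
grasp_force: 10.0
```

Call:
drive_tool(commands=[{"angular": [0, 0, 0], "xyz": [0, 0, 0], "hand": 0.4}, {"angular": [0, 0, 0], "xyz": [0, 0, 0], "hand": 0.4}, {"angular": [0, 0, 0], "xyz": [0, 0, 0], "hand": 0.4}, {"angular": [0, 0, 0], "xyz": [0, 0, 0], "hand": 0.4}, {"angular": [0, 0, 0], "xyz": [0, 0, 0], "hand": 0.4}, {"angular": [0, 0, 0], "xyz": [0, 0, -0.02], "hand": 0.4}, {"angular": [0, 0, 0], "xyz": [0, 0, -0.03], "hand": 0.4}, {"angular": [0, 0, 0], "xyz": [0, 0, -0.04], "hand": 0.4}, {"angular": [0, 0, 0], "xyz": [0, 0, -0.04], "hand": 0.4}, {"angular": [0, 0, 0], "xyz": [0, 0, 0], "hand": 0.4}])

```text
time_s: 9.25
ee_pos: [0.5712, 0.0157, 0.2597]
tool_rot: [0.999, 0.033, 0.003, -0.0]
wrist_force: [0.2, 0.6, -0.4]
grip_width: 0.0559
grasp_force: 0.0
```

Run:
```python
from h import *
for n in('side','top'):
    p,d=snap(n,n+'3'); W=cloud(n,d); W0=np.load(n+'W0.npy')
    for t,w in(('before',W0),('now',W)):
        R=sel(w,.48,.66,-.02,.17,.055,.075); line(n+t+' dish+y',R[R[:,1]>.14])
    line(n+' bar',sel(W,.46,.70,-.03,.07,.17,.192))
o=arm.observe(); print(o['time_s'],o['ee_pos'],o['joint_pos'][-1],o['grip_width'])
```

```text
sidebefore dish+y 186 mid [0.559  0.1494] ang 4.38 len 0.121 z 0.0659
sidenow dish+y 177 mid [0.5591 0.1495] ang 3.78 len 0.119 z 0.066
side bar 204 mid [0.5673 0.0198] ang 3.41 len 0.169 z 0.1792
topbefore dish+y 79 mid [0.5694 0.1437] ang 2.67 len 0.113 z 0.0679
topnow dish+y 72 mid [0.5696 0.1441] ang 2.59 len 0.1 z 0.0692
  return _methods._mean(a, axis=axis, dtype=dtype,
  ret = um.true_divide(
Traceback (most recent call last):
  File "h.py", line 12, in line
    P=P.copy(); med=np.median(P,0); l=cv2.fitLine(P[:,:2].astype(np.float32),cv2.DIST_HUBER,0,.01,.01).ravel()
                                      ~~~~~~~~~~~^^^^^^^^^^^^^^^^^^^^^^^^^^^^^^^^^^^^^^^^^^^^^^^^^^^^^
cv2.error: OpenCV(4.12.0) /io/opencv/modules/imgproc/src/linefit.cpp:50: error: (-215:Assertion failed) count > 0 in function 'fitLine2D_wods'
```

Call:
drive_tool(commands=[{"angular": [0, 0, 0], "xyz": [-0.0093, -0.0577, 0], "hand": 0.4}, {"angular": [0, 0, 0], "xyz": [-0.0093, -0.0577, 0], "hand": 0.4}, {"angular": [0, 0, 0], "xyz": [-0.0093, -0.0577, 0], "hand": 0.4}, {"angular": [0, 0, 0], "xyz": [-0.0093, -0.0577, 0], "hand": 0.4}, {"angular": [0, 0, 0], "xyz": [-0.0093, -0.0577, 0], "hand": 0.4}, {"angular": [0, 0, 0], "xyz": [-0.0093, -0.0577, 0], "hand": 0.4}, {"angular": [0, 0, 0], "xyz": [-0.0093, -0.0577, 0], "hand": 0.4}, {"angular": [0, 0, 0], "xyz": [-0.0093, -0.0577, 0], "hand": 0.4}, {"angular": [0, 0, 0.0628], "xyz": [0, 0, 0], "hand": 0.4}, {"angular": [0, 0, 0.0628], "xyz": [0, 0, 0], "hand": 0.4}])

```text
time_s: 10.35
ee_pos: [0.4891, 0.3587, 0.254]
tool_rot: [0.998, -0.066, -0.001, 0.001]
wrist_force: [0.2, 0.1, -0.3]
grip_width: 0.0556
grasp_force: 0.0
```

Run:
```python
from h import *
p,d=snap('top','top4'); W=cloud('top',d)
line('bar',sel(W,.46,.70,-.03,.07,.168,.192))
R=sel(W,.48,.66,-.02,.17,.06,.076); print(cv2.minAreaRect((R[:,:2]*1000).astype(np.float32)))
line('panel',sel(W,.49,.68,-.03,.03,.08,.1))
print(arm.observe()['ee_pos'])
c=p[130:230,190:290]; cv2.imwrite('pics/top4.png',cv2.resize(c[...,::-1],(600,600),interpolation=cv2.INTER_CUBIC))
```

```text
bar 249 mid [0.5703 0.013 ] ang 3.8 len 0.164 z 0.1786
((574.0433349609375, 81.54324340820312), (135.6163330078125, 131.7841339111328), 4.770479202270508)
panel 2 mid [0.6472 0.0222] ang 15.36 len 0.001 z 0.0922
[0.48947354 0.3577893  0.25406539]
```

View pics/top4.png

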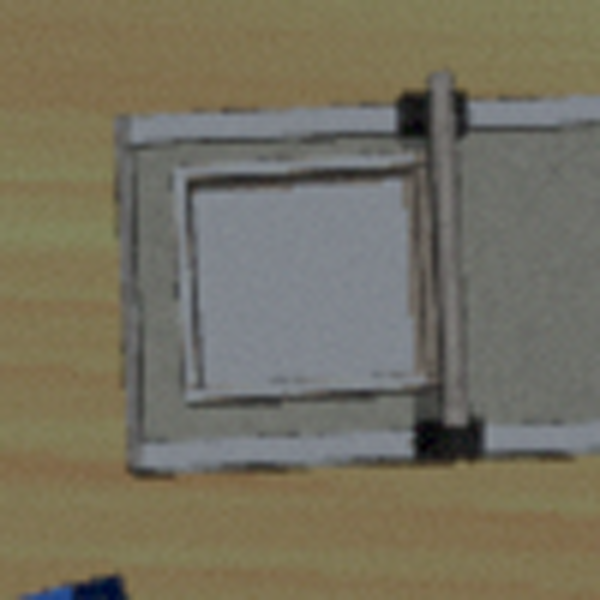

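The top crop shows the divider right behind the dish: bar at (448,250), dish rear rim at (425,270). The gap is about 1 mm by measurement and the dish has not moved. Next I descend on the sign.

Call:
drive_tool(commands=[{"angular": [0, 0, 0], "xyz": [0, 0, 0.038], "hand": 0.4}, {"angular": [0, 0, 0], "xyz": [0, 0, 0.038], "hand": 0.4}, {"angular": [0, 0, 0], "xyz": [0, 0, 0.038], "hand": 0.4}, {"angular": [0, 0, 0], "xyz": [0, 0, 0.038], "hand": 0.4}, {"angular": [0, 0, 0], "xyz": [0, 0, 0.028], "hand": 0.4}, {"angular": [0, 0, 0], "xyz": [0, 0, 0.022], "hand": 0.4}, {"angular": [0, 0, 0], "xyz": [0, 0, 0], "hand": 0.4}, {"angular": [0, 0, 0], "xyz": [0, 0, 0], "hand": 0.4}, {"angular": [0, 0, 0], "xyz": [0, 0, 0], "hand": 0.4}, {"angular": [0, 0, 0], "xyz": [0, 0, 0], "hand": 0.4}], squeeze=20)

```text
time_s: 11.4
ee_pos: [0.491, 0.3575, 0.1053]
tool_rot: [0.998, -0.065, 0.001, -0.0]
wrist_force: [-0.2, -0.2, -0.1]
grip_width: 0.056
grasp_force: 0.0
```

Call:
drive_tool(commands=[{"angular": [0, 0, 0], "xyz": [0, 0, 0], "hand": 1}, {"angular": [0, 0, 0], "xyz": [0, 0, 0], "hand": 1}, {"angular": [0, 0, 0], "xyz": [0, 0, 0], "hand": 1}, {"angular": [0, 0, 0], "xyz": [0, 0, 0], "hand": 1}, {"angular": [0, 0, 0], "xyz": [0, 0, 0], "hand": 1}, {"angular": [0, 0, 0], "xyz": [0, 0, 0], "hand": 1}, {"angular": [0, 0, 0], "xyz": [0, 0, 0], "hand": 1}, {"angular": [0, 0, 0], "xyz": [0, 0, 0], "hand": 1}, {"angular": [0, 0, 0], "xyz": [0, 0, 0], "hand": 1}, {"angular": [0, 0, 0], "xyz": [0, 0, 0], "hand": 1}])

```text
time_s: 12.4
ee_pos: [0.4905, 0.3572, 0.1043]
tool_rot: [0.998, -0.065, -0.0, 0.0]
wrist_force: [-0.4, 0.1, -1.7]
grip_width: 0.0096
grasp_force: 20.0
```

Call:
drive_tool(commands=[{"angular": [0, 0, 0], "xyz": [0, 0, -0.0258], "hand": 1}, {"angular": [0, 0, 0], "xyz": [0, 0, -0.0358], "hand": 1}, {"angular": [0, 0, 0], "xyz": [0, 0, -0.0458], "hand": 1}, {"angular": [0, 0, 0], "xyz": [0, 0, -0.0458], "hand": 1}, {"angular": [0, 0, 0], "xyz": [0, 0, -0.0458], "hand": 1}, {"angular": [0, 0, 0], "xyz": [0, 0, -0.0458], "hand": 1}, {"angular": [0, 0, 0], "xyz": [0, 0, -0.03], "hand": 1}, {"angular": [0, 0, -0.0628], "xyz": [0, 0, 0], "hand": 1}, {"angular": [0, 0, -0.0628], "xyz": [0, 0, 0], "hand": 1}, {"angular": [0, 0, 0], "xyz": [0, 0, 0], "hand": 1}])

```text
time_s: 13.4
ee_pos: [0.4904, 0.3571, 0.3107]
tool_rot: [0.999, 0.034, -0.0, -0.0]
wrist_force: [0.1, -0.3, -1.0]
grip_width: 0.0102
grasp_force: 20.0
```

Run:
```python
from h import *
p,d=snap('side','side5'); W=cloud('side',d); o=arm.observe(); print(o['ee_pos'],o['tool_rot'])
c=vision.camera_info('side'); X=np.array(c['R'])@o['ee_pos']+c['t']; f=192/np.tan(np.radians(c['fovy'])/2)
u,v=int(X[0]/X[2]*f+c['cx']),int(X[1]/X[2]*f+c['cy']); print(u,v)
k=p[v-70:v+80,u-75:u+75]; cv2.imwrite('pics/side5.png',cv2.resize(k[...,::-1],(600,600),interpolation=cv2.INTER_CUBIC))
e=o['ee_pos']; P=sel(W,e[0]-.08,e[0]+.08,e[1]-.02,e[1]+.06,e[2]-.12,e[2]-.018)
line('sheet low',P[P[:,2]<e[2]-.095]); line('sheet top',P[P[:,2]>e[2]-.03]); print(P[:,2].min()-e[2])
```

```text
[0.49050629 0.35704089 0.31048408] [ 9.99484618e-01  3.21011401e-02 -1.19665724e-04  1.37495412e-05]
225 221
sheet low 75 mid [0.4874 0.3889] ang 4.37 len 0.088 z 0.2114
sheet top 155 mid [0.4872 0.3737] ang 3.47 len 0.089 z 0.2856
-0.10378238458201056
```

View pics/side5.png

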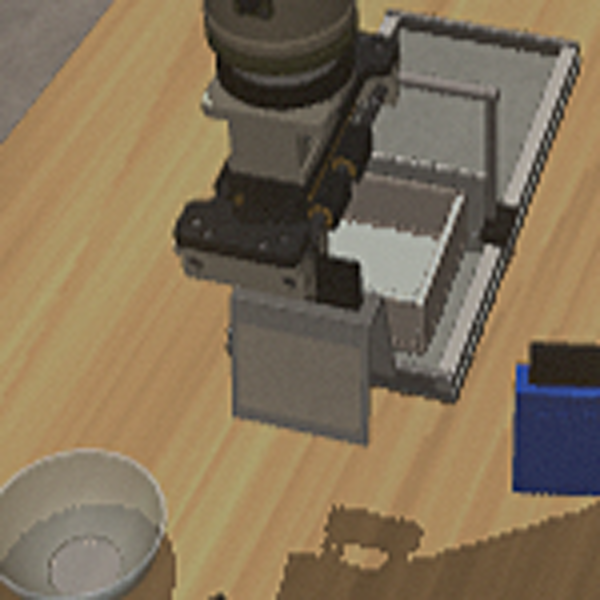

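The view shows the sign held upright at (300,360), level and clear of everything. I carry it over the bar.

Call:
drive_tool(commands=[{"angular": [0, 0, 0], "xyz": [0.0047, 0.0282, 0], "hand": 1}, {"angular": [0, 0, 0], "xyz": [0.0075, 0.045, 0], "hand": 1}, {"angular": [0, 0, 0], "xyz": [0.009, 0.055, 0], "hand": 1}, {"angular": [0, 0, 0], "xyz": [0.009, 0.055, 0], "hand": 1}, {"angular": [0, 0, 0], "xyz": [0.009, 0.055, 0], "hand": 1}, {"angular": [0, 0, 0], "xyz": [0.009, 0.055, 0], "hand": 1}, {"angular": [0, 0, 0], "xyz": [0.009, 0.055, 0], "hand": 1}, {"angular": [0, 0, 0], "xyz": [0.009, 0.055, 0], "hand": 1}, {"angular": [0, 0, 0], "xyz": [0.0066, 0.04, 0], "hand": 1}, {"angular": [0, 0, 0], "xyz": [0.003, 0.02, 0], "hand": 1}])

```text
time_s: 14.45
ee_pos: [0.5706, 0.0111, 0.3103]
tool_rot: [1.0, 0.03, -0.0, 0.001]
wrist_force: [-0.5, 0.4, -1.9]
grip_width: 0.0096
grasp_force: 20.0
```

Call:
drive_tool(commands=[{"angular": [0, 0, 0], "xyz": [0, 0, 0], "hand": 1}, {"angular": [0, 0, 0], "xyz": [0, 0, 0], "hand": 1}, {"angular": [0, 0, 0], "xyz": [0, 0, 0], "hand": 1}, {"angular": [0, 0, 0], "xyz": [0, 0, 0], "hand": 1}, {"angular": [0, 0, 0], "xyz": [0, 0, 0], "hand": 1}, {"angular": [0, 0, 0], "xyz": [0, 0, 0], "hand": 1}, {"angular": [0, 0, 0], "xyz": [0, 0, 0], "hand": 1}, {"angular": [0, 0, 0], "xyz": [0, 0, 0], "hand": 1}, {"angular": [0, 0, 0], "xyz": [0, 0, 0], "hand": 1}, {"angular": [0, 0, 0], "xyz": [0, 0, 0], "hand": 1}])

```text
time_s: 15.45
ee_pos: [0.5703, 0.0144, 0.3105]
tool_rot: [0.999, 0.033, -0.0, -0.0]
wrist_force: [-0.7, 0.6, -0.8]
grip_width: 0.0097
grasp_force: 20.0
```

Run:
```python
from h import *
p,d=snap('side','side6'); W=cloud('side',d); o=arm.observe(); e=o['ee_pos'];print(e,o['tool_rot'])
P=sel(W,e[0]-.08,e[0]+.08,e[1]-.02,e[1]+.06,e[2]-.12,e[2]-.018)
line('sheet low',P[P[:,2]<e[2]-.095]); line('sheet top',P[P[:,2]>e[2]-.03])
line('bar',sel(W,.46,.70,-.03,.05,.168,.19))
line('bar+x',sel(W,.62,.70,-.03,.05,.168,.19)); line('bar-x',sel(W,.46,.53,-.03,.05,.168,.19))
```

```text
[0.57036127 0.01437468 0.31054969] [ 9.99451356e-01  3.31207782e-02 -1.93160732e-05 -4.23145536e-06]
sheet low 60 mid [0.5675 0.0461] ang 2.2 len 0.092 z 0.2128
sheet top 117 mid [0.5666 0.0319] ang 4.34 len 0.09 z 0.2859
bar 177 mid [0.5677 0.0201] ang 4.02 len 0.167 z 0.1789
bar+x 38 mid [0.6366 0.0244] ang 1.89 len 0.03 z 0.1781
bar-x 61 mid [0.5068 0.0157] ang 5.34 len 0.045 z 0.1793
```

Call:
drive_tool(commands=[{"angular": [0, 0, 0], "xyz": [0, 0, 0.02], "hand": 1}, {"angular": [0, 0, 0], "xyz": [0, 0, 0.02], "hand": 1}, {"angular": [0, 0, 0], "xyz": [0, 0, 0.02], "hand": 1}, {"angular": [0, 0, 0], "xyz": [0, 0, 0.02], "hand": 1}, {"angular": [0, 0, 0], "xyz": [0, 0, 0.02], "hand": 1}, {"angular": [0, 0, 0], "xyz": [0, 0, 0.02], "hand": 1}, {"angular": [0, 0, 0], "xyz": [0, 0, 0.015], "hand": 1}, {"angular": [0, 0, 0], "xyz": [0, 0, 0.01], "hand": 1}, {"angular": [0, 0, 0], "xyz": [0, 0, 0.003], "hand": 1}, {"angular": [0, 0, 0], "xyz": [0, 0, 0], "hand": 1}])

```text
time_s: 16.5
ee_pos: [0.5705, 0.0144, 0.1995]
tool_rot: [0.999, 0.033, -0.0, 0.0]
wrist_force: [-0.1, -0.1, -1.9]
grip_width: 0.0095
grasp_force: 20.0
```

Call:
drive_tool(commands=[{"angular": [0, 0, 0], "xyz": [0, 0, 0], "hand": 1}, {"angular": [0, 0, 0], "xyz": [0, 0, 0], "hand": 1}, {"angular": [0, 0, 0], "xyz": [0, 0, 0.001], "hand": 1}, {"angular": [0, 0, 0], "xyz": [0, 0, 0.001], "hand": 1}, {"angular": [0, 0, 0], "xyz": [0, 0, 0], "hand": 1}, {"angular": [0, 0, 0], "xyz": [0, 0, 0], "hand": 1}, {"angular": [0, 0, 0], "xyz": [0, 0, 0], "hand": 1}, {"angular": [0, 0, 0], "xyz": [0, 0, 0], "hand": 1}, {"angular": [0, 0, 0], "xyz": [0, 0, 0], "hand": 1}, {"angular": [0, 0, 0], "xyz": [0, 0, 0], "hand": 1}])

```text
time_s: 17.5
ee_pos: [0.5704, 0.0144, 0.1981]
tool_rot: [0.999, 0.033, 0.0, 0.0]
wrist_force: [-0.3, -0.1, -1.9]
grip_width: 0.0095
grasp_force: 20.0
```

Call:
drive_tool(commands=[{"angular": [0, 0, 0], "xyz": [0, 0, 0.001], "hand": 1}, {"angular": [0, 0, 0], "xyz": [0, 0, 0.001], "hand": 1}, {"angular": [0, 0, 0], "xyz": [0, 0, 0.001], "hand": 1}, {"angular": [0, 0, 0], "xyz": [0, 0, 0], "hand": 1}, {"angular": [0, 0, 0], "xyz": [0, 0, 0], "hand": 1}, {"angular": [0, 0, 0], "xyz": [0, 0, 0], "hand": 1}, {"angular": [0, 0, 0], "xyz": [0, 0, 0], "hand": 1}, {"angular": [0, 0, 0], "xyz": [0, 0, 0], "hand": 1}, {"angular": [0, 0, 0], "xyz": [0, 0, 0], "hand": 1}, {"angular": [0, 0, 0], "xyz": [0, 0, 0], "hand": 1}])

```text
time_s: 18.5
ee_pos: [0.5704, 0.0144, 0.1961]
tool_rot: [0.999, 0.033, 0.0, -0.0]
wrist_force: [-1.5, 0.1, 6.1]
grip_width: 0.0099
grasp_force: 20.0
```

Run:
```python
from h import *
p,d=snap('side','side7'); k=p[145:265,190:310]; cv2.imwrite('pics/side7.png',cv2.resize(k[...,::-1],(600,600),interpolation=cv2.INTER_CUBIC))
```

```text
(no output)
```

View pics/side7.png

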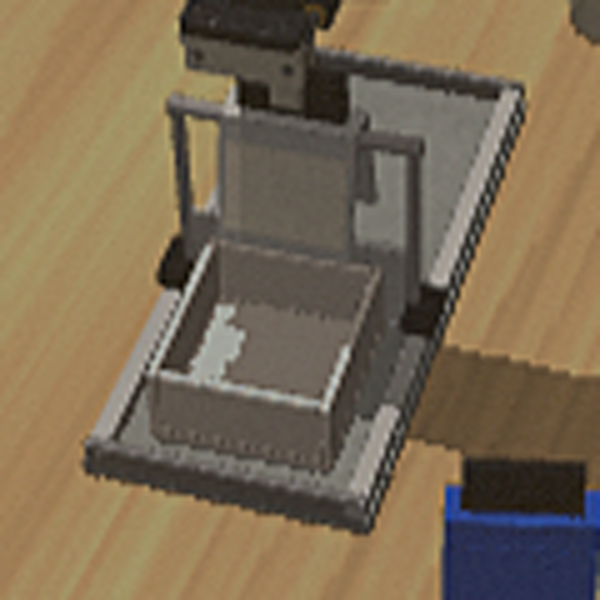

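The sign sits astride the bar at (290,180), and an upward force of about 6 N shows it is seated. I release it and rise.

Call:
drive_tool(commands=[{"angular": [0, 0, 0], "xyz": [0, 0, -0.001], "hand": 1}, {"angular": [0, 0, 0], "xyz": [0, 0, 0], "hand": 1}, {"angular": [0, 0, 0], "xyz": [0, 0, 0], "hand": 0.85}, {"angular": [0, 0, 0], "xyz": [0, 0, 0], "hand": 0.75}, {"angular": [0, 0, 0], "xyz": [0, 0, 0], "hand": 0.65}, {"angular": [0, 0, 0], "xyz": [0, 0, 0], "hand": 0.55}, {"angular": [0, 0, 0], "xyz": [0, 0, 0], "hand": 0.5}, {"angular": [0, 0, 0], "xyz": [0, 0, 0], "hand": 0.5}, {"angular": [0, 0, 0], "xyz": [0, 0, 0], "hand": 0.5}, {"angular": [0, 0, 0], "xyz": [0, 0, 0], "hand": 0.5}])

```text
time_s: 19.55
ee_pos: [0.5703, 0.0144, 0.1966]
tool_rot: [0.999, 0.033, -0.0, 0.0]
wrist_force: [-0.6, 0.5, 0.6]
grip_width: 0.0463
grasp_force: 0.0
```

Call:
drive_tool(commands=[{"angular": [0, 0, 0], "xyz": [0, 0, -0.01], "hand": 0.5}, {"angular": [0, 0, 0], "xyz": [0, 0, -0.02], "hand": 0.5}, {"angular": [0, 0, 0], "xyz": [0, 0, -0.03], "hand": 0.5}, {"angular": [0, 0, 0], "xyz": [0, 0, -0.04], "hand": 0.5}, {"angular": [0, 0, 0], "xyz": [0, 0, -0.04], "hand": 0.5}, {"angular": [0, 0, 0], "xyz": [-0.04, 0, -0.02], "hand": 0.5}, {"angular": [0, 0, 0], "xyz": [-0.05, 0, 0], "hand": 0.5}, {"angular": [0, 0, 0], "xyz": [-0.05, 0, 0], "hand": 0.5}, {"angular": [0, 0, 0], "xyz": [0, 0, 0], "hand": 0.5}, {"angular": [0, 0, 0], "xyz": [0, 0, 0], "hand": 0.5}])

```text
time_s: 20.55
ee_pos: [0.4656, 0.0075, 0.3176]
tool_rot: [0.999, 0.033, 0.001, -0.0]
wrist_force: [1.9, 0.4, 1.6]
grip_width: 0.0469
grasp_force: 0.0
```

Run:
```python
from h import *
p,d=snap('side','side8'); W=cloud('side',d); k=p[145:265,190:310]; k2=None
q,dt=snap('top','top8'); T=cloud('top',dt)
cv2.imwrite('pics/end.png',np.hstack([cv2.resize(k[...,::-1],(400,400),interpolation=cv2.INTER_CUBIC),cv2.resize(q[130:230,190:290,::-1],(400,400),interpolation=cv2.INTER_CUBIC)]))
line('rib top',sel(T,.5,.63,-.03,.06,.2,.235)); line('rib side',sel(W,.5,.63,-.03,.06,.195,.235))
line('cap z',sel(T,.5,.63,-.03,.06,.17,.2))
line('sheet low',sel(W,.5,.64,.02,.08,.092,.105)); line('sheet hi',sel(W,.5,.64,.02,.08,.16,.175))
line('rods',sel(T,.46,.51,-.03,.06,.16,.195)); R=sel(W,.48,.66,-.02,.17,.055,.075); line(' dish+y',R[R[:,1]>.14])
print(arm.observe()['ee_pos'],arm.observe()['time_s'])
```

```text
rib top 86 mid [0.5773 0.0116] ang 3.18 len 0.055 z 0.2198
rib side 194 mid [0.569  0.0182] ang 3.26 len 0.071 z 0.2128
cap z 203 mid [0.5901 0.0176] ang -2.57 len 0.08 z 0.1834
sheet low 76 mid [0.5668 0.0489] ang 4.45 len 0.087 z 0.1006
sheet hi 123 mid [0.5753 0.0339] ang 3.45 len 0.108 z 0.1671
  return _methods._mean(a, axis=axis, dtype=dtype,
  ret = um.true_divide(
Traceback (most recent call last):
  File "h.py", line 12, in line
    P=P.copy(); med=np.median(P,0); l=cv2.fitLine(P[:,:2].astype(np.float32),cv2.DIST_HUBER,0,.01,.01).ravel()
                                      ~~~~~~~~~~~^^^^^^^^^^^^^^^^^^^^^^^^^^^^^^^^^^^^^^^^^^^^^^^^^^^^^
cv2.error: OpenCV(4.12.0) /io/opencv/modules/imgproc/src/linefit.cpp:50: error: (-215:Assertion failed) count > 0 in function 'fitLine2D_wods'
```

View pics/end.png

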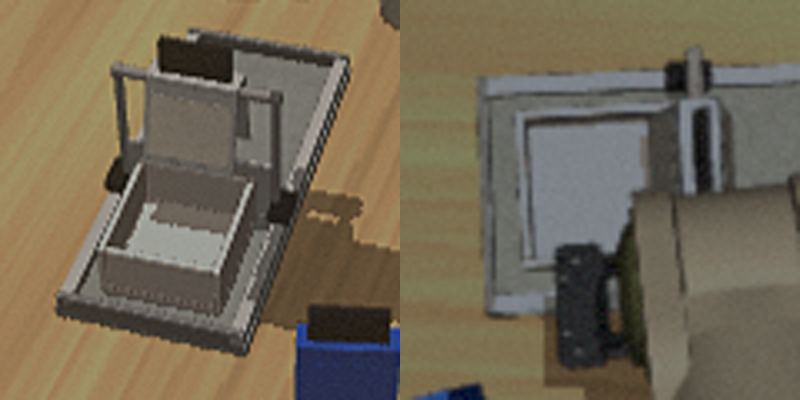

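The sign hangs upright at the middle of the bar (side (190,110), rib at (195,60)). The gripper is clear. I let it settle, check the divider and dish once more, and hand in.

Call:
drive_tool(commands=[{"hand": 0.5, "xyz": [0, 0, -0.02], "angular": [0, 0, 0]}, {"hand": 0.5, "xyz": [0, 0, -0.02], "angular": [0, 0, 0]}, {"hand": 0.5, "xyz": [0, 0, 0], "angular": [0, 0, 0]}, {"hand": 0.5, "xyz": [0, 0, 0], "angular": [0, 0, 0]}, {"hand": 0.5, "xyz": [0, 0, 0], "angular": [0, 0, 0]}, {"hand": 0.5, "xyz": [0, 0, 0], "angular": [0, 0, 0]}, {"hand": 0.5, "xyz": [0, 0, 0], "angular": [0, 0, 0]}, {"hand": 0.5, "xyz": [0, 0, 0], "angular": [0, 0, 0]}, {"hand": 0.5, "xyz": [0, 0, 0], "angular": [0, 0, 0]}, {"hand": 0.5, "xyz": [0, 0, 0], "angular": [0, 0, 0]}])

```text
time_s: 21.65
ee_pos: [0.4656, 0.0075, 0.3465]
tool_rot: [0.999, 0.033, -0.0, 0.0]
wrist_force: [0.4, 0.1, 0.1]
grip_width: 0.0467
grasp_force: 0.0
```

Run:
```python
from h import *
p,d=snap('side','side9'); W=cloud('side',d); V=cloud('side',np.load('side6.npz')['d'])
for t,w in(('then',V),('now',W)):
    line(t+' rods+x',sel(w,.62,.67,-.01,.05,.1,.16)); line(t+' rods-x',sel(w,.47,.52,-.03,.04,.1,.16))
    R=sel(w,.48,.66,-.02,.17,.055,.075); line(t+' dish+y',R[R[:,1]>.14])
line('rib',sel(W,.5,.63,-.03,.06,.195,.235))
```

```text
then rods+x 37 mid [0.6453 0.0243] ang 81.49 len 0.012 z 0.1286
then rods-x 39 mid [0.4908 0.0147] ang -19.46 len 0.01 z 0.1319
then dish+y 177 mid [0.5594 0.149 ] ang 3.83 len 0.121 z 0.0669
now rods+x 37 mid [0.6455 0.0247] ang -22.32 len 0.012 z 0.1321
now rods-x 42 mid [0.4914 0.014 ] ang -34.47 len 0.013 z 0.1303
now dish+y 177 mid [0.5594 0.1495] ang 4.76 len 0.119 z 0.0662
rib 199 mid [0.5691 0.0184] ang 5.08 len 0.072 z 0.2112
```

```bash
python3 -c "
from bench import arm
print(arm.hand_in())"
```

```text
the job is handed in; nothing more can be done
None
```

The divider stands against the dish (gap about 1–2 mm by camera), the dish shows no measurable movement, the white sign hangs upright and released at the middle of the bar, and the job was handed in at about 22 s, with no verdict returned.

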